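# Open the chuck vacuum valve on a crowded probe-station panel

## Robot

A 6-joint arm with a two-finger parallel gripper is mounted at the origin on the work surface. World frame = base frame: x ahead of the robot, y to its left, z up, the work surface at z = 0. Lengths are in m, angles in degrees, forces in N, time in s.
With the tool pointing down it reaches from about 0.275 to 0.85 m from the base axis. Payload 19 kg.
Tool frame: the origin (TCP) lies at the very end of the fingers, on their centre line; the grasp point (between the pads) lies 19 mm behind it (r.tcp_to_grasp is the distance from the TCP to the grasp point, in m); z points along the fingers, y is the direction in which the jaws open and shut (so a half turn about z gives the same grasp; the last joint's range is limited). The gripper opens to 85 mm and grips with 20 to 120 N. Pads are 22 mm wide; open, the fingers measure 114 mm over their backs; the gripper's body (76 mm by 85 mm) begins 54 mm behind the grasp point. The pads swing forward as they close: fully open they stand 13 mm farther back than shut.
Start: joints at [-76.662, 8.623, 82.357, -0, 89.026, -7.678], TCP at [0.206, -0.537, 0.231] pointing down, gripper open.
Joint ranges: [-160.23, 160.23], [-39.13, 120.54], [6.94, 153.29], [-79.49, 259.48], [9.18, 160.14], [-161.06, 161.06]. Speed limits (degrees/s): [108.29, 108.29, 127.2, 172.46, 172.46, 172.46].

## Interface

Orientations are given as a 3x3 rotation matrix whose columns are the frame's x, y, z axes.
In Python, from station import r, eyes gives the robot as it stands.
- The arm moves only by the shell command python3 -m crank 'ROWS' [OPENING]. ROWS is JSON, a list of rows, each a list of 4 numbers: the shift along the world's x, y, z in cm, then the turn about the world's z in degrees. In form: [[x, y, z, yaw], ...]. A call has 1 to 20 rows; each row is the pose to reach, as a shift and turn from the pose commanded when the call began; what a row does not reach only later rows make up. A row lasts 1/8 s, in which the tool goes at most 62.5 mm and 10.7 degrees, less where a joint would pass 70% of its speed; a pose out of reach is approached as far as the arm can. A call with a gripper value outside its range is refused whole. OPENING is the gripper command: -1 is fully open, 1 is shut, values between are in proportion, set as the call begins (- or left out, the last holds). The fingers move at their own pace and stop on an object; the grip force is fixed at half the most. Time passes only in rows, so rows that repeat a pose let the fingers close. It gives the time, the measured TCP pose, the force and the opening at its end, in the units of the state.
- r.get_state(): the state, without advancing time (a new reading comes with each control period).
- eyes.capture(name): name is "scene" or "top" or "wrist"; returns the picture (420x560x3 uint8, red, green, blue); there is no depth.
- eyes.camera_model(name): a dict with "intrinsics" (3x3 intrinsics, pixels), "xyz" and "orientation" of the camera in the world; the wrist camera has in their place "hand_eye" (4x4, takes a point from camera to tool coordinates, whose origin is the TCP and whose axes are the flange's). Camera axes: x right, y up, looking along -z (the intrinsics and any distortion apply to the point x, -y, -z); pixel columns grow to the right and rows downward; lengths in m; the calibration is good to about 2 mm. A picture is of the moment at which its call begins: read the wrist's pose just before it. camera_model takes no time and is no camera call.
- r.close_job(): hands the job in, once; it reports no verdict.
The state is a dict: "clock": time; "qpos": joint angles; "qd": joint speeds; "joint_efforts": joint torques, N m; "position": TCP position; "tcp_rot": TCP orientation; "force": force on the tool from outside, world axes, zero at the start; "ft_torque": the same for the moment, N m; "width": finger opening in m.
Only numpy, scipy, OpenCV 4.12 (cv2) and the standard library are available. Lean on these libraries where they do the work, as an engineer would, in place of code of your own. Each camera call takes 0.05 s, during which the arm holds its last target.

## Task

Switch on the vacuum for the wafer chuck: on the vacuum panel, turn the valve with the straight bar handle clockwise (seen from above) until the bar lies in line with the steel tube that runs from that valve to its gauge, then let go and move clear. Do not touch the other two valves, the round fluted one and the cross-handled one beside it, at any time.

Things in the scene. Friction and masses are not known exactly. Their poses are not given: they have to be found in the camera images.
- bar_grip (a point): Grip point of the bar-handle valve, the one to turn: a straight black bar 44 mm long, 14 wide, 28 high. The point is on the turning axis, 10 mm below the bar's top, 38 mm above the flat panel top (60 mm above the bench). Its frame turns with the bar: y along the bar to the end with a white line on top, x across the bar, z up. Steel valve body and tubes below rise 13 mm above the panel.
- bar_handle (a joint): Angle of the bar handle in rad; grows clockwise seen from above. 0: shut, bar crosswise to its steel tube, along the row of valves (stop). 1.571: open, bar in line with its tube, white line towards the gauge. It can be turned too far, up to a stop at 2.4. Stiff with 0.05 N m, no spring: stays where it is left.
- round_valve: Neighbour to leave alone: round black fluted knob, 32 mm across. Origin on its axis at the panel's top; knob top 42 mm above. x points along its tube to its gauge, y along the row, z up. The three valves stand in a row, axes 66 mm apart, in any order, same axes. Gauges (54 mm across, 18 high) are centred 98 mm from the valves along x. The panel is 194 by 244 mm.
- cross_valve: Neighbour to leave alone: black four-armed cross handle, 33 mm across. Origin on its axis at the panel's top; handle top 42 mm above. x points along its tube to its gauge, y along the row of valves, z up.

How it is judged:
By the outcome, as a careful person would: the job done as asked, in the order asked, and still so for the second after the job is handed in, with the robot touching nothing.
It also fails if it takes over 32 s, if anything falls off the work surface, if the arm or the gripper's body presses on something with over 40 N, if the wrist force passes 120 N, or if a joint passes its speed limit or range.

## Working session

There is one attempt and no reset: what is moved stays moved. The work goes in short steps, Python scripts to look and compute and a shell command to move; the robot and the scene stay as the last step left them, time stands still between calls to the robot, and variables do not carry over. Pictures are saved under pics/ and viewed, and the job is handed in when it is done.

```bash
mkdir -p pics; ls; python3 - <<'E'
from station import r, eyes
import cv2, numpy as np
s=r.get_state(); print(s['clock'],s['position'],s['tcp_rot'],s['width'])
for n in ("scene","top","wrist"):
    im=eyes.capture(n); cv2.imwrite(f"pics/a_{n}.png",im[:,:,::-1]); print(n,eyes.camera_model(n))
E
```

```text
pics
0.0 [ 0.2061382  -0.53652608  0.23070316] [[ 9.33478349e-01  3.58633642e-01 -2.88671760e-04]
 [ 3.58633733e-01 -9.33477685e-01  1.12107957e-03]
 [ 1.32588202e-04 -1.15003093e-03 -9.99999330e-01]] 0.08518670374628337
scene {'intrinsics': array([[543.53713669,   0.        , 278.94827515],
       [  0.        , 543.53713669, 209.15704628],
       [  0.        ,   0.        ,   1.        ]]), 'xyz': array([ 0.76509737, -0.32381009,  0.71033006]), 'orientation': array([[ 0.88381992, -0.3869016 ,  0.26300095],
       [ 0.46781855,  0.73435319, -0.49180403],
       [-0.00285582,  0.55770292,  0.83003572]])}
top {'intrinsics': array([[379.34511969,   0.        , 282.17231689],
       [  0.        , 379.34511969, 205.95830105],
       [  0.        ,   0.        ,   1.        ]]), 'xyz': array([0.50711403, 0.02991475, 0.74755793]), 'orientation': array([[-0.00262873,  0.99475252, -0.10227669],
       [-0.99965618, -0.00528232, -0.02568307],
       [-0.02608855,  0.10217401,  0.99442439]])}
wrist {'intrinsics': array([[329.34147053,   0.        , 281.02316272],
       [  0.        , 329.34147053, 210.48745027],
       [  0.        ,   0.        ,   1.        ]]), 'hand_eye': array([[ 2.69779731e-04,  9.58541307e-01,  2.84953487e-01,
         7.30311810e-02],
       [ 9.99999435e-01,  3.42672956e-05, -1.06201963e-03,
         3.26829138e-05],
       [-1.02775427e-03,  2.84953612e-01, -9.58540757e-01,
        -1.41959005e-01],
       [ 0.00000000e+00,  0.00000000e+00,  0.00000000e+00,
         1.00000000e+00]])}
```

View pics/a_scene.png

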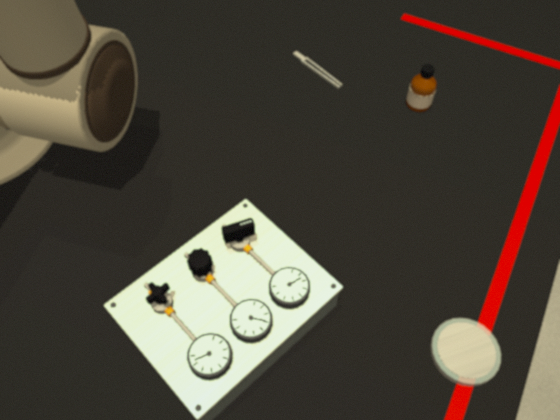

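View pics/a_top.png

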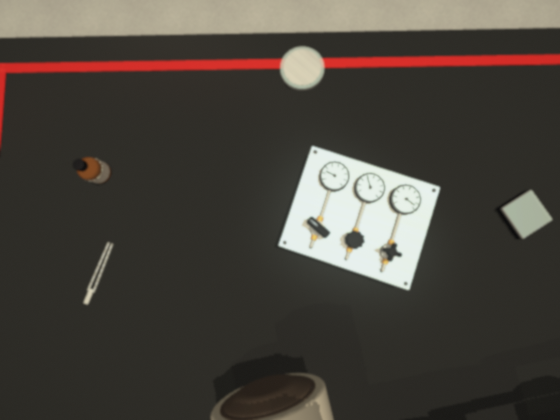

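View pics/a_wrist.png

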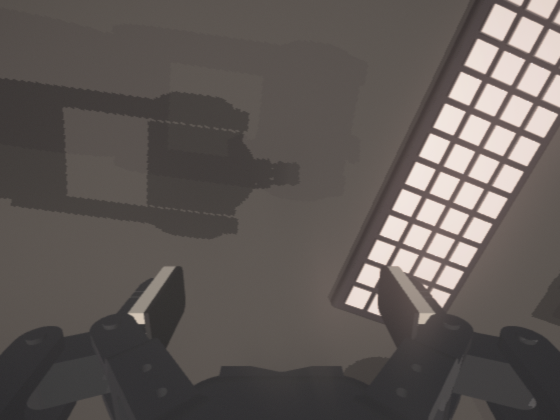

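```bash
cat > h.py <<'E'
import numpy as np
def ray(cm,u,v,z,xyz=None,R=None):
    K=cm['intrinsics'];R=cm['orientation'] if R is None else R;o=cm['xyz'] if xyz is None else xyz
    d=np.array([(u-K[0,2])/K[0,0],-(v-K[1,2])/K[1,1],-1.]);d=R@d
    return o+d*(z-o[2])/d[2]
def proj(cm,p,xyz=None,R=None):
    K=cm['intrinsics'];R=cm['orientation'] if R is None else R;o=cm['xyz'] if xyz is None else xyz
    c=R.T@(np.asarray(p)-o); return np.array([K[0,2]+K[0,0]*c[0]/-c[2],K[1,2]-K[1,1]*c[1]/-c[2]])
E
python3 - <<'E'
import cv2
a=cv2.imread('pics/a_top.png')[140:300,270:450]; cv2.imwrite('pics/b_top.png',cv2.resize(a,None,fx=3.7,fy=3.7,interpolation=2))
a=cv2.imread('pics/a_scene.png')[190:420,95:350]; cv2.imwrite('pics/b_scene.png',cv2.resize(a,None,fx=2.6,fy=2.6,interpolation=2))
E
```

```text
(no output)
```

View pics/b_top.png

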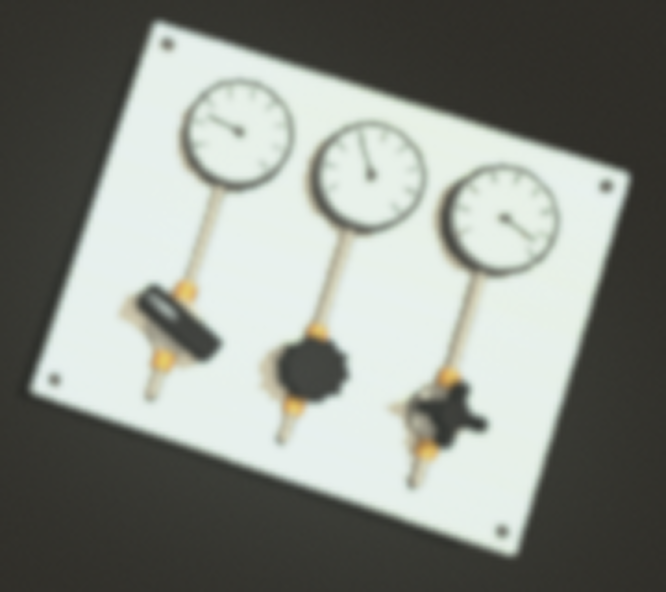

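View pics/b_scene.png

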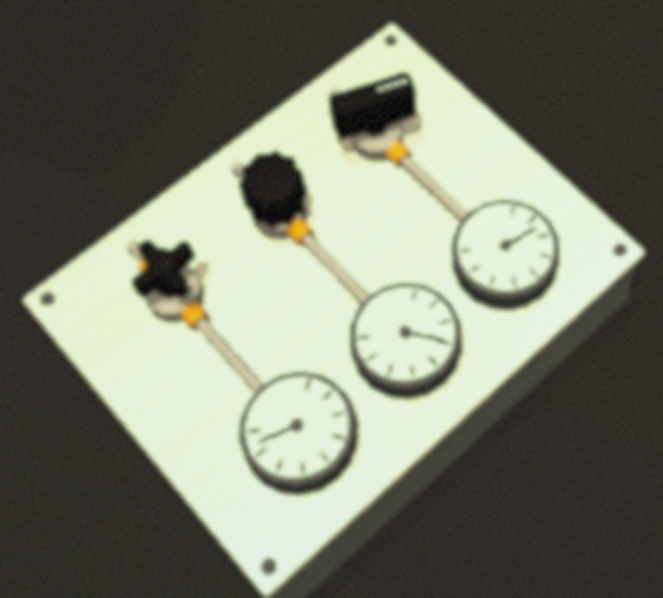

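```bash
python3 - <<'E'
from station import eyes
from h import *
T=eyes.camera_model('top');S=eyes.camera_model('scene')
t=lambda u,v:((u+.5)/3.7-.5+270,(v+.5)/3.7-.5+140)
s=lambda u,v:((u+.5)/2.6-.5+95,(v+.5)/2.6-.5+190)
def show(n,cm,f,u,v,z):
    p=ray(cm,*f(u,v),z); print(n,p.round(4)); return p[:2]
for nm,cm,f,co,g,b in (('top',T,t,[(156,20),(631,175),(518,556),(30,392)],[(239,132),(371,175),(505,218)],[(157,290),(206,355),(142,297),(216,350)]),
  ('scene',S,s,[(645,255),(268,597),(23,300),(392,22)],[(505,246),(406,332),(297,425)],[(410,76),(333,97),(414,88),(338,108)])):
    c=[show(nm+'corner',cm,f,*p,.022) for p in co]; G=[show(nm+'gauge',cm,f,*p,.040) for p in g]
    print('centre',np.mean(c,0)); d=G[0]-G[2]; print('row yaw',np.degrees(np.arctan2(d[1],d[0])),np.linalg.norm(d))
    d=c[0]-c[1]; print('edge',np.degrees(np.arctan2(d[1],d[0])),np.linalg.norm(d)); d=c[3]-c[2];print(np.degrees(np.arctan2(d[1],d[0])),np.linalg.norm(d))
    d=c[0]-c[3]; print('edge x',np.degrees(np.arctan2(d[1],d[0])),np.linalg.norm(d)); d=c[1]-c[2];print(np.degrees(np.arctan2(d[1],d[0])),np.linalg.norm(d))
    B=[show(nm+'bar',cm,f,*p,.070) for p in b]; print('barcentre',np.mean(B,0)); d=B[0]-B[1]+B[2]-B[3];print('bar yaw',np.degrees(np.arctan2(d[1],d[0])),np.linalg.norm(d)/2)
E
```

```text
topcorner [ 0.7009 -0.0095  0.022 ]
topcorner [ 0.6167 -0.2537  0.022 ]
topcorner [ 0.4231 -0.1887  0.022 ]
topcorner [0.506  0.0573 0.022 ]
topgauge [ 0.6374 -0.0501  0.04  ]
topgauge [ 0.6149 -0.1164  0.04  ]
topgauge [ 0.5925 -0.1829  0.04  ]
centre [ 0.56168521 -0.09864469]
row yaw 71.32047840535579 0.14017897400124416
edge 70.96889181882901 0.2583226932744233
71.3874622001028 0.25953270923066607
edge x -18.906708398614327 0.20609966904827018
-18.56799752287338 0.20420987241048663
topbar [ 0.5549 -0.006   0.07  ]
topbar [ 0.5235 -0.0291  0.07  ]
topbar [0.5515 0.0013 0.07  ]
topbar [ 0.5259 -0.0339  0.07  ]
barcentre [ 0.5389341 -0.0169243]
bar yaw 45.682847541223516 0.0408086614043071
scenecorner [0.6871 0.009  0.022 ]
scenecorner [ 0.6035 -0.2329  0.022 ]
scenecorner [ 0.4089 -0.1671  0.022 ]
scenecorner [0.4916 0.078  0.022 ]
scenegauge [ 0.6223 -0.0291  0.04  ]
scenegauge [ 0.6001 -0.0948  0.04  ]
scenegauge [ 0.5769 -0.1613  0.04  ]
centre [ 0.54776228 -0.07823495]
row yaw 71.06648864054442 0.13974800216635005
edge 70.94097613239047 0.25598746243515075
71.36380314570512 0.258619765790644
edge x -19.434637460835244 0.2073190377466342
-18.705849409474308 0.20540996004722556
scenebar [0.537  0.0236 0.07  ]
scenebar [ 0.5071 -0.0072  0.07  ]
scenebar [0.5426 0.018  0.07  ]
scenebar [ 0.5131 -0.0118  0.07  ]
barcentre [0.52494534 0.00564457]
bar yaw 45.58356619248261 0.042439900812419336
```

```bash
python3 - <<'E'
from station import eyes
from h import *
from scipy.optimize import least_squares
T=eyes.camera_model('top');S=eyes.camera_model('scene')
t=lambda p:np.array([(p[0]+.5)/3.7-.5+270,(p[1]+.5)/3.7-.5+140])
s=lambda p:np.array([(p[0]+.5)/2.6-.5+95,(p[1]+.5)/2.6-.5+190])
C=([(156,20),(631,175),(518,556),(30,392)],[(645,255),(268,597),(23,300),(392,22)])
G=([(239,132),(371,175),(505,218)],[(505,246),(406,332),(297,425)])
loc=[(.097,.122,0),(.097,-.122,0),(-.097,-.122,0),(-.097,.122,0)]
def world(q,l): 
    c,sn=np.cos(q[3]),np.sin(q[3]); return np.array([q[0]+c*l[0]-sn*l[1],q[1]+sn*l[0]+c*l[1],q[2]+l[2]])
def f(q,cams=(0,1)):
    e=[]
    for k,cm,fn in ((0,T,t),(1,S,s)):
        if k not in cams: continue
        for l,p in zip(loc,C[k]): e+=list(proj(cm,world(q,l))-fn(p))
        for i,p in enumerate(G[k]): e+=list(proj(cm,world(q,(q[4],.066*(1-i),.018)))-fn(p))
    return e
for cams in ((0,),(1,),(0,1)):
    o=least_squares(f,[.55,-.09,.05,-.33,.05],args=(cams,)); q=o.x
    print(cams,q.round(4),np.degrees(q[3]),'rms',np.sqrt(np.mean(o.fun**2)))
    print(' bar valve',world(q,(q[4]-.098,.066,.038)),'round',world(q,(q[4]-.098,0,.038)))
np.save('q.npy',q)
P=world(q,(q[4]-.098,.066,.048)); print('top',proj(T,P),'scene',proj(S,P))
for nm,cm,fn,b in (('t',T,t,[(157,290),(206,355),(142,297),(216,350)]),('s',S,s,[(410,76),(333,97),(414,88),(338,108)])):
    B=[ray(cm,*fn(p),P[2])[:2] for p in b]; d=B[0]-B[1]+B[2]-B[3]; print(nm,np.mean(B,0),np.degrees(np.arctan2(d[1],d[0])),np.linalg.norm(d)/2)
E
```

```text
(0,) [ 0.5587 -0.0912  0.063  -0.3273  0.0528] -18.753481574303333 rms 0.19819217060592279
 bar valve [ 0.53704398 -0.0141881   0.10097281] round [ 0.51582518 -0.0766842   0.10097281]
(1,) [ 0.5597 -0.0913  0.0593 -0.3296  0.0519] -18.88522574912258 rms 0.4227680421949219
 bar valve [ 0.53751277 -0.01394067  0.09731778] round [ 0.51615032 -0.07638781  0.09731778]
(0, 1) [ 0.5596 -0.0916  0.0601 -0.3287  0.0523] -18.833978362075957 rms 0.42016349219252447
 bar valve [ 0.53763179 -0.01439214  0.09814131] round [ 0.5163252  -0.07685837  0.09814131]
top [318.38768188 226.6195909 ] scene [237.28212603 224.89698339]
t [ 0.53714287 -0.01428762] 45.68284754122352 0.038511446846603806
s [ 0.53925001 -0.01397943] 45.583566192482586 0.03991196459785795
```

```bash
python3 -m crank '[[1,1.6,0,1],[3.5,5.5,0,3],[6.5,10.3,0,5],[9.6,15.1,0,7],[12.7,20,0,10],[15.7,24.8,0,12],[18.8,29.6,0,14],[21.8,34.4,-0.5,17],[24.9,39.3,-1,19],[27.9,44,-1.5,21],[30.5,48.1,-2,23],[32.3,50.9,-2,24],[33.1,52.2,-2,24.6],[33.1,52.2,-2,24.6],[33.1,52.2,-2,24.6]]' 0; python3 - <<'E'
from station import r, eyes
import cv2, numpy as np
from h import *
s=r.get_state(); im=eyes.capture('wrist'); np.savez('w1.npz',p=s['position'],R=s['tcp_rot'])
cm=eyes.camera_model('wrist');H=cm['hand_eye'];R=s['tcp_rot']@H[:3,:3];o=s['position']+s['tcp_rot']@H[:3,3]
print(s['clock'],s['position'],s['width'])
p=np.array([.5375,-.014,.099])
def m(q): 
    u=proj(cm,q,o,R); print(q,u); return u
print('predicted grip top');m(p+[0,0,.01])
a=np.radians(45.6)
for d in (.022,-.022): m(p+[d*np.cos(a),d*np.sin(a),.01])
cv2.imwrite('pics/c_w.png',im[:,:,::-1])
E
```

```text
clock: 2.02
position: [0.5367, -0.0154, 0.2113]
tcp_rot: [[0.7, 0.714, -0.0], [0.714, -0.7, -0.0], [-0.0, 0.0, -1.0]]
force: [-0.1, -0.5, -0.3]
width: 0.0426
2.025 [ 0.53667975 -0.01539724  0.21134871] 0.042643887362995986
predicted grip top
[ 0.5375 -0.014   0.109 ] [279.87404726 208.79820063]
[0.55289259 0.0017184  0.109     ] [279.8402662  180.78262859]
[ 0.52210741 -0.0297184   0.109     ] [279.90620089 235.46410056]
```

View pics/c_w.png

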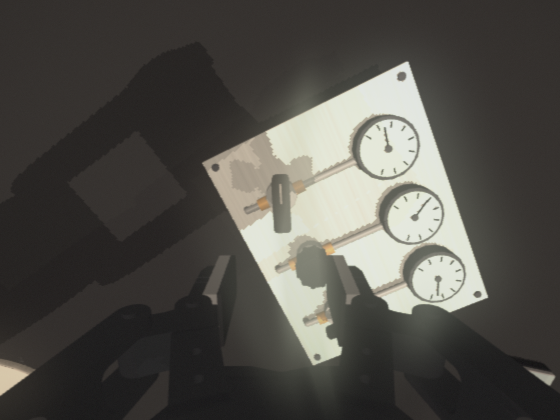

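```bash
python3 - <<'E'
import cv2
a=cv2.imread('pics/c_w.png')[130:280,200:400]; cv2.imwrite('pics/c_wz.png',cv2.resize(a,None,fx=4,fy=4,interpolation=2))
E
```

```text
(no output)
```

View pics/c_wz.png

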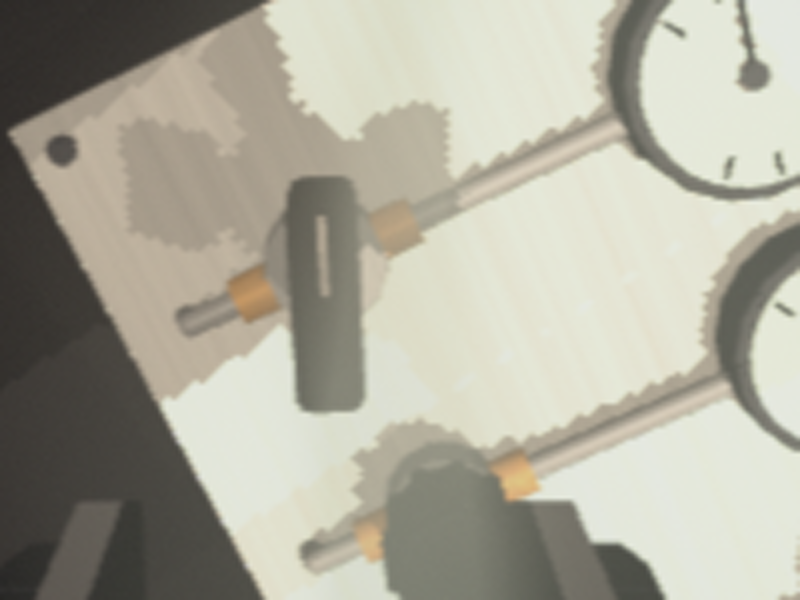

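```bash
python3 - <<'E'
from station import eyes
from h import *
w=np.load('w1.npz');cm=eyes.camera_model('wrist');H=cm['hand_eye'];R=w['R']@H[:3,:3];o=w['p']+w['R']@H[:3,3]
z=lambda p:((p[0]+.5)/4-.5+200,(p[1]+.5)/4-.5+130)
for h in (.106,.109,.112):
    B=[ray(cm,*z(p),h,o,R)[:2] for p in [(290,178),(355,177),(365,408),(298,411)]]
    d=B[0]+B[1]-B[2]-B[3]; print(h,np.mean(B,0),np.degrees(np.arctan2(d[1],d[0])),np.linalg.norm(d)/2,np.linalg.norm(B[0]-B[1]),np.linalg.norm(B[3]-B[2]))
a=ray(cm,*z((190,322)),.066,o,R);b=ray(cm,*z((612,128)),.066,o,R);d=b-a;print('tube',np.degrees(np.arctan2(d[1],d[0])))
a=a[:2];u=d[:2]/np.linalg.norm(d[:2]); print('axis dist of bar from tube', [np.cross(u,np.array(c)-a) for c in [(.5375,-.014)]])
E
```

```text
0.106 [ 0.54059631 -0.01253456] 47.74979741192657 0.046846702697758695 0.012326477569559076 0.013398301460154985
0.109 [ 0.54117078 -0.01193891] 47.74979741192663 0.04627838989078196 0.012176941003178114 0.013235762244520787
0.112 [ 0.54174525 -0.01134326] 47.74979741192656 0.045710077083805284 0.012027404436797158 0.013073223028886574
tube -19.112314316778377
axis dist of bar from tube [array(-0.00028573)]<stdin>:9: DeprecationWarning: Arrays of 2-dimensional vectors are deprecated. Use arrays of 3-dimensional vectors instead. (deprecated in NumPy 2.0)
```

```bash
python3 -m crank '[[0.1,0.1,-2,0],[0.1,0.1,-4.5,0],[0.1,0.1,-7,0],[0.1,0.1,-9,0],[0.1,0.1,-10.5,0],[0.1,0.1,-11.7,0],[0.1,0.1,-12.5,0],[0.1,0.1,-12.7,0],[0.1,0.1,-12.7,0]]' 0; python3 - <<'E'
from station import r, eyes
import cv2
im=eyes.capture('wrist');cv2.imwrite('pics/d_w.png',im[:,:,::-1])
im=eyes.capture('scene')[160:330,140:340,::-1];cv2.imwrite('pics/d_s.png',cv2.resize(im,None,fx=3.5,fy=3.5,interpolation=2))
E
```

```text
clock: 3.2
position: [0.5384, -0.0137, 0.0846]
tcp_rot: [[0.699, 0.715, 0.0], [0.715, -0.699, 0.0], [0.0, 0.0, -1.0]]
force: [-0.4, 0.1, 0.2]
width: 0.0427
```

View pics/d_w.png

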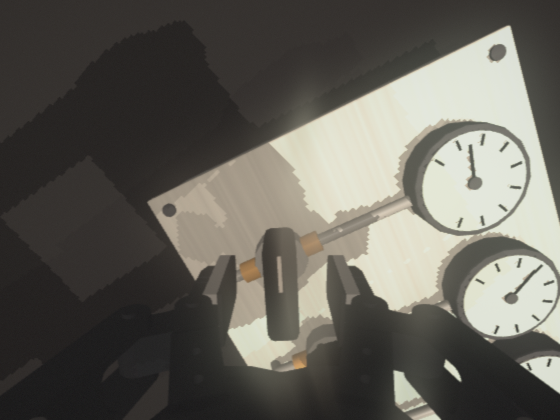

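View pics/d_s.png

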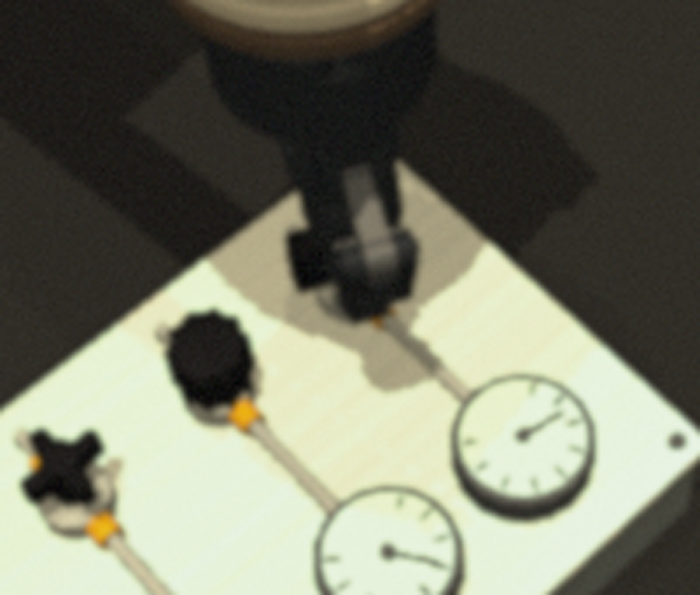

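The bar (about (281,285) in the wrist picture) lies centred between the pads (228 and 338). The round knob is clear, so I'm closing.

```bash
python3 -m crank '[[0,0,0,0],[0,0,0,0],[0,0,0,0],[0,0,0,0],[0,0,0,0],[0,0,0,0]]' 1
```

```text
clock: 4.05
position: [0.5383, -0.0137, 0.0846]
tcp_rot: [[0.699, 0.715, 0.0], [0.715, -0.699, 0.0], [0.0, 0.0, -1.0]]
force: [-2.0, 1.1, 5.7]
width: 0.0128
```

```bash
python3 -m crank '[[0,0,0,-2],[0,0,0,-6],[0,0,0,-11],[0,0,0,-16],[0,0,0,-21],[0,0,0,-26],[0,0,0,-29],[0,0,0,-30],[0,0,0,-30]]' 1
```

```text
clock: 5.18
position: [0.5384, -0.0139, 0.0847]
tcp_rot: [[0.963, 0.269, 0.001], [0.269, -0.963, -0.0], [0.001, 0.0, -1.0]]
force: [-0.7, -1.3, 6.2]
width: 0.0127
```

```bash
python3 -m crank '[[0,0,0,-2],[0,0,0,-6],[0,0,0,-11],[0,0,0,-16],[0,0,0,-21],[0,0,0,-26],[0,0,0,-31],[0,0,0,-34],[0,0,0,-34.6],[0,0,0,-34.6],[0,0,0,-34.6]]' 1; python3 - <<'E'
from station import r, eyes
import cv2,numpy as np
R=r.get_state()['tcp_rot'];print(np.degrees(np.arctan2(R[1,0],R[0,0])),r.get_state()['ft_torque'])
im=eyes.capture('wrist');cv2.imwrite('pics/e_w.png',im[:,:,::-1])
im=eyes.capture('scene')[160:330,140:340,::-1];cv2.imwrite('pics/e_s.png',cv2.resize(im,None,fx=3.5,fy=3.5,interpolation=2))
E
```

```text
clock: 6.55
position: [0.5385, -0.0141, 0.0847]
tcp_rot: [[0.946, -0.325, 0.001], [-0.325, -0.946, -0.001], [0.001, 0.0, -1.0]]
force: [-0.2, -2.0, 5.3]
width: 0.013
-18.9692905719888 [-0.52244718  0.08924701  0.00630118]
```

View pics/e_w.png

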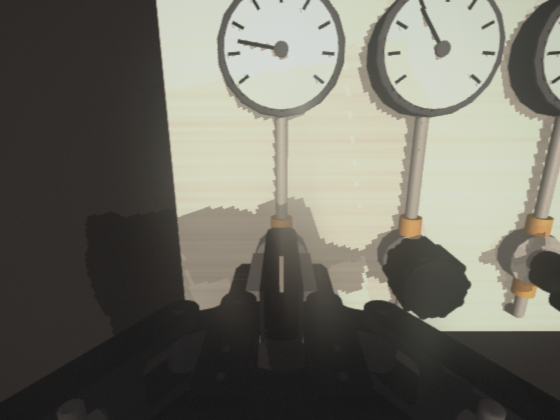

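View pics/e_s.png

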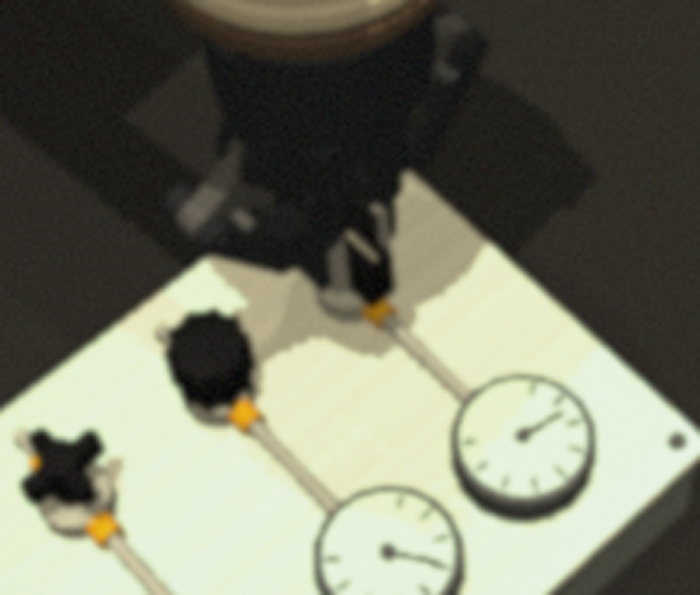

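The bar is in line with the tube: both are vertical near column 282 in the wrist picture, with the white line towards the gauge. I'm releasing with a small opening so the fingers stay off the round knob, then lifting.

```bash
python3 -m crank '[[0,0,0,0],[0,0,0,0],[0,0,0,0],[0,0,0,0]]' 0.45 && python3 -m crank '[[0,0,0.5,0],[0,0,2,0],[0,0,4.5,0],[0,0,8,0],[0,0,12,0],[0,0,14,0],[0,0,14.5,0],[0,0,14.5,0]]' 0.45; python3 - <<'E'
from station import r, eyes
import cv2,numpy as np
s=r.get_state();np.savez('w2.npz',p=s['position'],R=s['tcp_rot'])
im=eyes.capture('wrist');cv2.imwrite('pics/f_w.png',im[:,:,::-1])
E
```

```text
clock: 7.15
position: [0.5382, -0.0137, 0.0842]
tcp_rot: [[0.946, -0.325, -0.0], [-0.325, -0.946, 0.0], [-0.0, -0.0, -1.0]]
force: [0.8, -0.4, -0.2]
width: 0.0238
clock: 8.15
position: [0.5381, -0.0137, 0.2292]
tcp_rot: [[0.946, -0.325, 0.0], [-0.325, -0.946, 0.0], [0.0, -0.0, -1.0]]
force: [-0.7, -0.4, -0.7]
width: 0.0232
```

View pics/f_w.png

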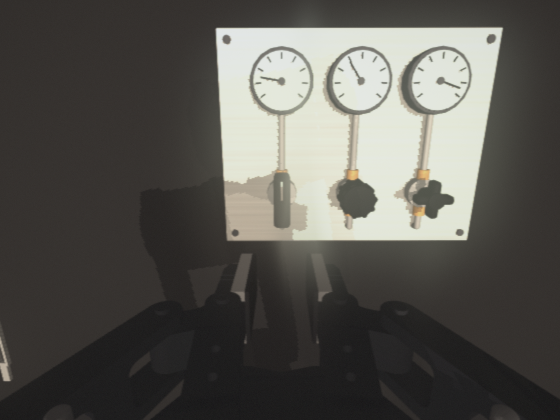

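```bash
python3 - <<'E'
import cv2
a=cv2.imread('pics/f_w.png')[100:240,220:340]; cv2.imwrite('pics/f_wz.png',cv2.resize(a,None,fx=4.2,fy=4.2,interpolation=2))
E
```

```text
(no output)
```

View pics/f_wz.png

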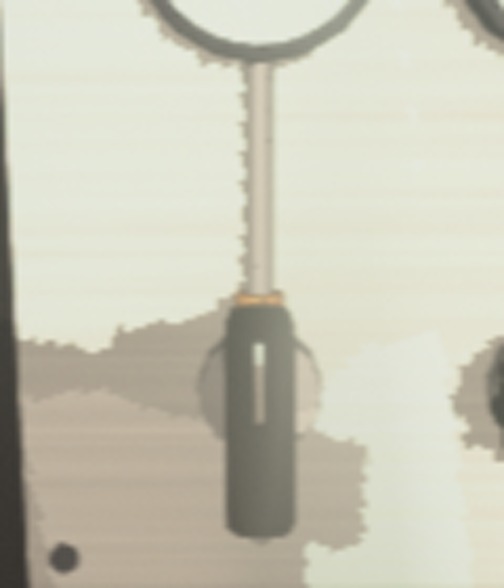

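```bash
python3 -c "
from station import r
print(r.close_job()); s=r.get_state(); print(s['clock'],s['force'])"
```

```text
the job is handed in; nothing more can be done
None
the job is handed in; nothing more can be done
```

I turned the bar-handle valve clockwise by about 65° until the bar lay in line with its steel tube, with the white line towards the gauge. I then let go, lifted the gripper about 14 cm clear and handed the job in at about 8.2 s.

**Final check:** in the last wrist picture, the bar and the tube share the same centre line, to within about 1°.

**Forces and neighbours:** wrist force readings stayed around 6 N or less. No picture shows the gripper touching the round or the cross-handled valve, and both looked undisturbed at the end. I released with only about 23 mm of opening to stay off the round knob.

**What disagreed:**
- **Panel height:** the panel top measured about 60 mm above the robot's base plane, where the task's figures imply 22 mm. Both fixed cameras agreed on this, so I worked from the measured height.
- **Wrist camera:** before the grasp it put the bar about 4 mm and 2° away from what the fixed cameras showed. I aimed between the two, and the pads closed evenly on the bar.
- **After hand-in:** I could not read the robot's state again.

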